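Unhook a vial carrier from its locked peg and dock it

TASK

Press open the red spring keeper on the peg where the orange vial carrier hangs, then take the carrier off that peg and set it, without dropping it, upright and fully down inside the empty blue-walled dock, and let go. Leave the other peg's keeper shut, the grey carriers where they are, and everything else on the bench undisturbed.

Things in the scene. Friction and masses are not known exactly. Their poses are not given: they have to be found in the camera images.
- stand: Fixed T stand: grey base plate 110 x 170 x 12, 26 mm post (top at 135), two level round steel pegs 12 thick, their top at 131 above the bench, running from the post along the stand's +y (left peg) and -y (right peg) to tips 145 from the post axis. Origin: under the post at bench level; z up. A carrier hangs on each peg, 50 to 75 out from the post axis; which one is where varies.
- keeper_l (a joint): Angle (rad) of the keeper on the +y peg's tip. 0 = paddle standing straight up, locked; 1.5 = folded inward (towards the post) along the peg's top, its upper side 9 mm above the peg's top. It cannot fold outward. Over-centre spring: let go below 0.7 it snaps back to 0; past 0.7 it snaps on by itself to 1.5 and stays. Pushing it inward from beyond the tip takes about 2.5 N at its free end, 5 N halfway.
- keeper_r (a joint): The same for the keeper on the -y peg's tip (same values and directions: 0 up, 1.5 folded towards the post).
- keeper_l_tip (a point): Middle of the free end of the +y peg's red keeper, a flat paddle 16 wide, 5 thick, 40 long. Its hinge runs across the peg (along the stand's x) 145 from the post axis and 134 above the bench; so the free end stands at 174 when locked.
- keeper_r_tip (a point): Middle of the free end of the -y peg's keeper, 40 mm from its hinge.
- carrier: Orange vial carrier, 0.15 to 0.3 kg. Base 70 (its x) x 56 (its y) x 12, amber vials to 45; above it an upright frame in the x-z plane, 56 wide, 8 thick, with a window 40 wide from 66 to 106; top bar 56 x 14 from 106 to 116; see carrier_tab for the grip. Origin: centre of the underside; z up. Either way round is alike. It hangs with its underside 25 above the bench.
- carrier_tab (a point): Top centre of the orange carrier's grip tab, 156 above its underside; the tab is 24 (x) by 14 (y) and 40 tall, standing on the top bar.
- carrier_window (a point): Middle of the underside of the top bar, 106 above the carrier's underside; this rests on the peg, which passes through the window along the carrier's y. With the keeper folded, the carrier must be raised 10 to 26 mm (17 is best) to slide outward over it and off the tip; with the keeper up it cannot pass.
- spare: Grey carrier hanging on the other peg, same shape as carrier but grey with blue vial caps. Origin: centre of its underside. It stays.
- dock_free: Empty fixed dock: white plate 112 (x) x 98 (y) x 6 with blue walls 5 thick up to 20 mm above the bench around an inside 78 (its x) by 64 (its y), so a carrier (its x along the dock's x, either way round) has 4 mm play on each side. Origin: centre of the underside.
- dock_free_in (a point): Centre of the empty dock's inner floor, 6 mm above the bench.
- dock_used: The other dock, alike, already filled by resident.
- resident: Grey carrier standing in the other dock, same shape as carrier but grey with blue vial caps. Origin: centre of its underside. It stays.
- amber_bottle: Bystander: amber glass bottle, blue cap, 70 across, 165 tall. Origin: centre of its underside.
- clear_bottle: Bystander: clear glass bottle, blue cap, 68 across, 160 tall. Origin: centre of its underside.
- white_jar: Bystander: white jar, red lid, 48 across, 60 tall. Origin: centre of its underside.
- small_bottle: Bystander: small amber bottle, white cap, 34 across, 65 tall. Origin: centre of its underside.
- beaker: Bystander: glass beaker, 60 across, 75 tall. Origin: centre of its underside.
- tip_box: Bystander: blue box with clear lid, 122 x 82 x 67 tall. Origin: centre of its underside.
- spanner: Bystander: small steel spanner lying on the bench, 140 long. Origin: centre of its underside, at its middle.
Not all that is in view belongs to the job. There is more than one size of the carrier; the one meant has the size given above.

How it is judged:
On the way, in this order (a step that is already met when the one before it is completed fails the run):
1. the keeper of the orange carrier's peg is pressed fully open while the carrier still hangs there (((y of spare in the frame of stand below 0 m and value of joint keeper_l above 1.3 rad) or (y of spare in the frame of stand above 0 m and value of joint keeper_r above 1.3 rad)) and distance of carrier from where it was at the start of the episode below 0.04 m), for 0.2 s.
2. the orange carrier is off its peg (horizontal distance between carrier and stand above 0.165 m), for 0.05 s.
At the end, for the whole second after the job is handed in: The orange carrier stands released and at rest in the empty dock: within 8 mm of its centre, underside within 3 mm of the inner floor, upright within 0.06 rad, long sides in line within 0.2 rad. The grey carriers and everything else on the bench are within 25 mm of where they began (horizontal distance between carrier and dock_free_in below 0.008 m and z of carrier in the frame of dock_free_in below 0.003 m and angle between carrier's own z axis and vertical below 0.06 rad and angle between the x axis of carrier and the x axis of dock_free, either way round below 0.2 rad and linear speed of carrier below 0.02 m/s and contact force between the fingers and carrier below 0.1 N and distance of each of spare, resident, amber_bottle, clear_bottle, white_jar, small_bottle, beaker, tip_box, spanner from where it was at the start of the episode below 0.025 m); the robot touches nothing.
It fails at once if the other peg's keeper is pressed (past 0.3 rad) ((y of spare in the frame of stand below 0 m and value of joint keeper_r above 0.3 rad) or (y of spare in the frame of stand above 0 m and value of joint keeper_l above 0.3 rad)).
It fails at once if the orange carrier is dropped (moves faster than 0.5 m/s with no finger on it) (linear speed of carrier above 0.5 m/s and contact force between the fingers and carrier below 0.05 N).
It fails at once if a grey carrier is shifted more than 25 mm (distance of any of spare, resident from where it was at the start of the episode above 0.025 m).
It fails at once if another thing on the bench is shifted more than 25 mm or tipped over (distance of any of amber_bottle, clear_bottle, white_jar, small_bottle, beaker, tip_box, spanner from where it was at the start of the episode above 0.025 m or angle between any of amber_bottle, clear_bottle, white_jar, small_bottle, beaker, tip_box's own z axis and vertical above 0.6 rad).
It also fails if it takes over 51 s, if anything falls off the work surface, if the arm or the gripper's body presses on something with over 40 N, if the wrist force passes 120 N, or if a joint passes its speed limit or range.

ROBOT

A 6-joint arm with a two-finger parallel gripper is mounted at the origin on the work surface. World frame = base frame: x ahead of the robot, y to its left, z up, the work surface at z = 0. Lengths are in m, angles in rad, forces in N, time in s.
With the tool pointing down it reaches from about 0.425 to 0.925 m from the base axis. Payload 12.5 kg.
Tool frame: the origin (TCP) lies at the very end of the fingers, on their centre line; the grasp point (between the pads) lies 19 mm behind it; y points along the fingers, z is the direction in which the jaws open and shut, and the axes are right-handed (so a half turn about y gives the same grasp; the last joint's range is limited). The gripper opens to 85 mm and grips with 20 to 120 N. Pads are 22 mm wide; open, the fingers measure 114 mm over their backs; the gripper's body (76 mm by 85 mm) begins 54 mm behind the grasp point. The pads swing forward as they close: fully open they stand 13 mm farther back than shut.
Start: joints at [1.076, 0.491, 1.559, -0, 1.092, -0.106], TCP at [0.237, 0.578, 0.231] pointing down, gripper open.
Joint ranges: [-3.1, 3.1], [-0.84, 2.19], [0.05, 2.79], [-1.13, 4.28], [0.06, 2.93], [-2.69, 2.69]. Speed limits (rad/s): [2.22, 2.22, 2.79, 3.14, 3.14, 3.14].

INTERFACE

Orientations are given as [roll, pitch, yaw] about the fixed x, y, z axes, in that order (R = Rz(yaw) Ry(pitch) Rx(roll)).
In Python, from workcell import manip gives the robot as it stands.
- The arm moves only by the tool arm_command, never from a script. Its argument "rows" is a list of rows, each a list of 3 entries, a list of its own where there are three numbers: the finger opening in mm, from 0 to 85.4, then the shift along the tool's x, y, z in mm, then the turn about the tool's y in rad. A call has 1 to 12 rows; each row shifts and turns the pose as measured when the row begins, along the tool's axes as they then stand; what a row does not reach is not made up. A row lasts 1/12 s, in which the tool goes at most 41.7 mm and 7.16 degrees, less where a joint would pass 70% of its speed; a pose out of reach is approached as far as the arm can. A call is refused whole if a number of a shift passes 41.7 or a number of a turn 0.125, either way. A call with a gripper value outside its range is refused whole. The fingers move at their own pace and stop on an object; "grip_force" is the grip in N (left out, the last holds). Time passes only in rows, so rows that do not move let the fingers close. It gives the time, the measured TCP pose, the force and the opening at its end, in the units of the state.
- manip.read_state(): the state, without advancing time (a new reading comes with each control period).
- manip.snapshot(name): name is "scene" or "side" or "wrist"; returns (picture, depth): 400x640x3 uint8, red, green, blue; 400x640 float32, m along the optical axis (not along the pixel's ray), 0 where there is no reading.
- manip.camera_model(name): a dict with "camera_matrix" (3x3 intrinsics, pixels), "k1" (the pictures are not rectified: a ray, as slopes to the right and down, at radius r is drawn at 1 + k1 r^2 times it, then the intrinsics apply), "R" (3x3) and "t" (3): a world point X has camera coordinates R X + t. Camera axes: x right, y down, z forward; pixel columns grow to the right and rows downward; lengths in m; the calibration is good to about 2 mm. A picture is of the moment at which its call begins: read the wrist's pose just before it. camera_model takes no time and is no camera call; for the wrist camera it gives the pose at the moment of the call.
- manip.close_job(): hands the job in, once; it reports no verdict.
The state is a dict: "clock": time; "q": joint angles; "qd": joint speeds; "effort": joint torques, N m; "tool_pos": TCP position; "ee_rot": TCP orientation; "ft_force": force on the tool from outside, world axes, zero at the start; "wrist_torque": the same for the moment, N m; "gripper_width": finger opening in m.
Only numpy, scipy, OpenCV 4.12 (cv2) and the standard library are available. Lean on these libraries where they do the work, as an engineer would, in place of code of your own. Each camera call takes 0.05 s, during which the arm holds its last target.

## Working session

There is one attempt and no reset: what is moved stays moved. The work goes in short steps, Python scripts to look and compute and a tool call to move; the robot and the scene stay as the last step left them, time stands still between calls to the robot, and variables do not carry over. Pictures are saved under pics/ and viewed, and the job is handed in when it is done.

Besides the shell and the picture viewer there is one more tool, called after "Request:" as name(argument=value, ...) on one line, values as JSON. arm_command: Moves the arm, as the interface text tells. Its arguments: {"type":"object","properties":{"rows":{"type":"array","items":{"type":"array"}},"grip_force":{"type":"number"}},"required":["rows"]}

```bash
ls; mkdir -p pics
cat > h.py <<'E'
import numpy as np, cv2
from workcell import manip
def snap(n):
    m=manip.camera_model(n); p,d=manip.snapshot(n)
    np.savez(f'last_{n}.npz',p=p,d=d,K=m['camera_matrix'],k1=m['k1'],R=m['R'],t=m['t'])
    return p,d,m
def load(n):
    z=np.load(f'last_{n}.npz'); return z['p'],z['d'],dict(camera_matrix=z['K'],k1=float(z['k1']),R=z['R'],t=z['t'])
def ray(m,u,v):
    K=np.array(m['camera_matrix']); x=(u-K[0,2])/K[0,0]; y=(v-K[1,2])/K[1,1]
    a,b=x,y
    for _ in range(20):
        r2=a*a+b*b; a=x/(1+m['k1']*r2); b=y/(1+m['k1']*r2)
    R=np.array(m['R']); t=np.array(m['t'])
    return -R.T@t, R.T@np.array([a,b,1.0])
def onz(m,u,v,z):
    o,d=ray(m,u,v); return o+d*(z-o[2])/d[2]
def dep(m,u,v,Z):
    o,d=ray(m,u,v); return o+d*Z
def proj(m,X):
    c=np.array(m['R'])@np.array(X)+np.array(m['t']); a=c[:2]/c[2]; a=a*(1+m['k1']*(a@a)); K=np.array(m['camera_matrix'])
    return K[0,0]*a[0]+K[0,2],K[1,1]*a[1]+K[1,2]
def cloud(m,d):
    K=np.array(m['camera_matrix']); v,u=np.mgrid[0:400,0:640]
    x=(u-K[0,2])/K[0,0]; y=(v-K[1,2])/K[1,1]; a,b=x.copy(),y.copy()
    for _ in range(20):
        s=1+m['k1']*(a*a+b*b); a=x/s;b=y/s
    P=np.stack([a*d,b*d,d],-1); P=(P-np.array(m['t']))@np.array(m['R'])
    P[d<=0]=np.nan
    return P
E
python3 - <<'E'
from h import *
print(manip.read_state())
for n in ['scene','side','wrist']:
    p,d,m=snap(n); cv2.imwrite(f'pics/{n}0.png',cv2.resize(p[...,::-1],(800,500),interpolation=cv2.INTER_CUBIC)); print(n,m,(d>0).mean())
E
```

```text
pics
{'clock': 0.0, 'q': array([ 1.07640225e+00,  4.91600518e-01,  1.55944924e+00, -4.17441411e-05,
        1.09167357e+00, -1.05606730e-01]), 'qd': array([ 0.00087622, -0.00014187,  0.00163421, -0.00086948, -0.00027765,
       -0.00043281]), 'effort': array([ 2.14858039e-03, -6.18460250e+01, -2.61603606e+01, -1.69935413e-05,
        4.00728968e-03, -2.97707160e-06]), 'tool_pos': array([0.23680407, 0.57816602, 0.23070236]), 'ee_rot': array([-1.57192460e+00,  8.23691619e-05, -3.88768129e-01]), 'ft_force': array([ 0.05907553, -0.06127969, -0.15321337]), 'wrist_torque': array([ 0.00342043, -0.01371941, -0.00159592]), 'gripper_width': 0.08542269392010658}
scene {'camera_matrix': array([[427.35999196,   0.        , 325.57507432],
       [  0.        , 427.35999196, 199.73207863],
       [  0.        ,   0.        ,   1.        ]]), 'k1': -0.10516093379067083, 'R': array([[ 0.74513165,  0.66687272,  0.00771967],
       [ 0.4138245 , -0.45324845, -0.78950308],
       [-0.52299915,  0.59147832, -0.61369804]]), 't': array([-0.42433773, -0.1160032 ,  1.59584019])} 0.99545703125
side {'camera_matrix': array([[417.86599764,   0.        , 321.81340347],
       [  0.        , 417.86599764, 196.99445501],
       [  0.        ,   0.        ,   1.        ]]), 'k1': 0.008113372322075933, 'R': array([[-0.9650619 , -0.26196341, -0.00554107],
       [-0.16338723,  0.61817476, -0.76887227],
       [ 0.20484175, -0.741104  , -0.63937839]]), 't': array([0.52980125, 0.17900722, 1.12294553])} 0.9959453125
wrist {'camera_matrix': array([[285.15314775,   0.        , 318.06104396],
       [  0.        , 285.15314775, 201.31392763],
       [  0.        ,   0.        ,   1.        ]]), 'k1': 0.0014845408362325432, 'R': array([[ 0.37880415,  0.92547633, -0.00098764],
       [ 0.88192118, -0.36065277,  0.30355332],
       [ 0.28057522, -0.11585828, -0.95281394]]), 't': array([-0.62459882, -0.03946235,  0.38066735])} 0.9959453125
```

View pics/scene0.png

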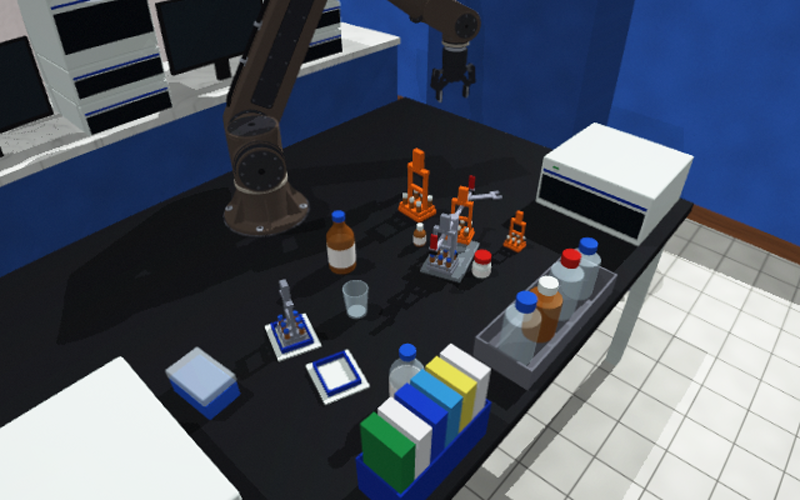

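View pics/side0.png

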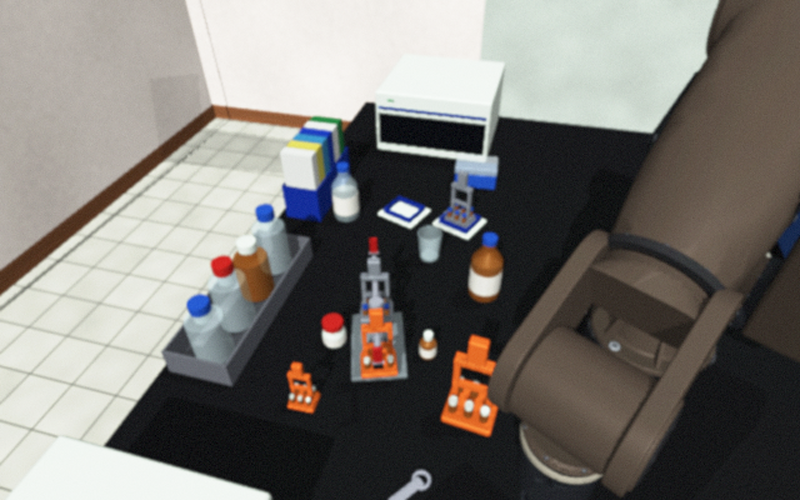

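View pics/wrist0.png

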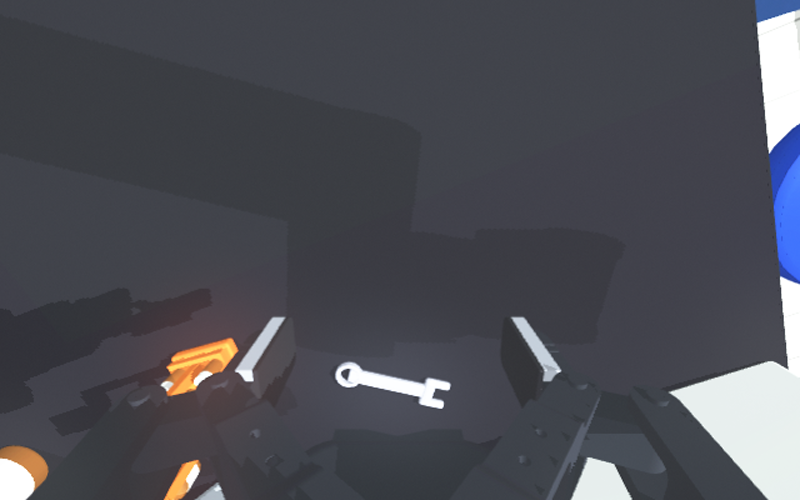

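The scene picture (800x500 view) shows three orange carriers: a large one standing on the bench (418,190), one hanging on the stand's far peg (463,215), and a small one (515,232). The side view shows them at (470,395), (378,345) and (303,390). By the description the hanging one is the target. The empty dock is at scene (337,377) and side (404,211).

Run:
```python
from h import *
for n,(x0,y0,x1,y1) in {'scene':(290,110,410,250),'side':(220,170,400,350)}.items():
    p,d,m=load(n)
    c=p[y0:y1,x0:x1,::-1]; s=4 if n=='scene' else 3.2
    cv2.imwrite(f'pics/c_{n}.png',cv2.resize(c,None,fx=s,fy=s,interpolation=cv2.INTER_CUBIC))
    P=cloud(m,d); hsv=cv2.cvtColor(p,cv2.COLOR_RGB2HSV)
    for nm,lo,hi in [('orange',(5,150,90),(18,255,255)),('red',(0,150,60),(4,255,255)),('blue',(108,130,40),(125,255,255))]:
        M=cv2.inRange(hsv,lo,hi)
        if nm=='red': M|=cv2.inRange(hsv,(175,150,60),(180,255,255))
        k,L,st,ce=cv2.connectedComponentsWithStats(M)
        for i in range(1,k):
            if st[i,4]<12: continue
            Q=P[L==i]; Q=Q[~np.isnan(Q[:,0])]
            if len(Q)==0: continue
            print(n,nm,st[i],'lo',np.percentile(Q,3,axis=0).round(3),'hi',np.percentile(Q,97,axis=0).round(3))
```

```text
scene orange [319 118  30  60 787] lo [0.266 0.262 0.004] hi [0.384 0.379 0.203]
scene orange [361 148  19  48 400] lo [0.502 0.238 0.03 ] hi [0.565 0.29  0.183]
scene orange [403 168  18  34 286] lo [0.622 0.336 0.004] hi [0.671 0.403 0.113]
scene orange [567 169  21   9  26] lo [ 0.875  2.133 -0.672] hi [ 1.003  2.166 -0.651]
scene orange [552 172  72  33 175] lo [ 0.805  2.129 -0.748] hi [ 1.251  2.166 -0.716]
scene orange [262 178  21  19 215] lo [ 0.359 -0.055  0.093] hi [ 0.395 -0.003  0.133]
scene orange [331 184   9   5  37] lo [0.44  0.171 0.038] hi [0.462 0.195 0.05 ]
scene orange [617 189  19   8  19] lo [ 1.213  2.137 -0.668] hi [ 1.322  2.167 -0.651]
scene orange [424 230  25  18 225] lo [0.835 0.08  0.113] hi [0.898 0.135 0.13 ]
scene red [375 140   5  11  52] lo [0.495 0.325 0.14 ] hi [0.51  0.336 0.178]
scene red [344 187   6  13  68] lo [0.59  0.051 0.141] hi [0.607 0.06  0.177]
scene red [379 199  15  13 138] lo [0.626 0.178 0.045] hi [0.665 0.221 0.065]
scene red [449 199  16  16 205] lo [0.848 0.185 0.155] hi [0.886 0.221 0.179]
scene blue [41  0 29  8 52] lo [-0.
[... 2829 characters left out ...]
 lo [ 0.573 -0.353  0.001] hi [ 0.67  -0.232  0.024]
side blue [205 164  14  14 155] lo [0.845 0.009 0.156] hi [0.876 0.042 0.179]
side blue [357 165   5   4  14] lo [ 0.487 -0.333  0.002] hi [ 0.509 -0.254  0.054]
side blue [352 170  33  16 127] lo [ 0.413 -0.319  0.002] hi [ 0.512 -0.22   0.023]
side blue [622 170  18  37 298] lo [-0.858 -1.375 -0.67 ] hi [-0.844 -1.264 -0.494]
side blue [385 184  15  13 157] lo [ 0.349 -0.253  0.   ] hi [ 0.393 -0.006  0.168]
side blue [150 236  18  17 257] lo [0.844 0.284 0.139] hi [0.88  0.321 0.158]
side blue [290 243   4   4  13] lo [0.584 0.146 0.068] hi [0.593 0.161 0.072]
side blue [307 243   4   4  14] lo [0.542 0.137 0.068] hi [0.549 0.146 0.074]
```

View pics/c_scene.png

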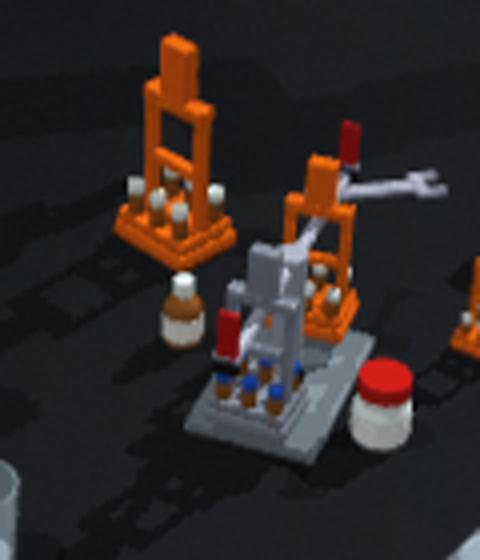

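View pics/c_side.png

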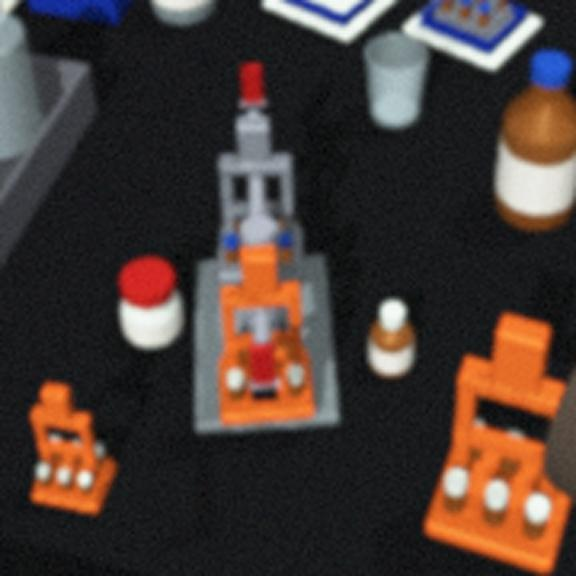

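```bash
cat >> h.py <<'E'
def tri(obs):
    A=np.zeros((3,3));b=np.zeros(3);L=[]
    for m,u,v in obs:
        o,d=ray(m,u,v); d=d/np.linalg.norm(d); M=np.eye(3)-np.outer(d,d); A+=M;b+=M@o; L.append((o,d))
    X=np.linalg.solve(A,b); return X,[float(np.linalg.norm(np.cross(X-o,d))) for o,d in L]
E
python3 - <<'E'
from h import *
S={n:load(n) for n in ['scene','side']}
def top(n,box,lo,hi):
    p,d,m=S[n]; x0,y0,x1,y1=box; hsv=cv2.cvtColor(p,cv2.COLOR_RGB2HSV)
    M=cv2.inRange(hsv,lo,hi); Z=np.zeros_like(M); Z[y0:y1,x0:x1]=M[y0:y1,x0:x1]; return Z
red=((0,150,60),(4,255,255))
K={}
for nm,bs,bd in [('far',(375,140,380,151),(298,277,306,290)),('near',(344,187,350,200),(294,189,303,202))]:
    c=[]
    for n,b in (('scene',bs),('side',bd)):
        Z=top(n,b,*red); v,u=np.nonzero(Z); c.append((S[n][2],u.mean(),v.mean()))
    K[nm]=tri(c); print(nm,'keeper centroid',K[nm])
a,b=K['far'][0],K['near'][0]; y=(a-b)[:2]; print('dist',np.linalg.norm(y),'centre',(a+b)[:2]/2,'yaw',np.arctan2(-y[0],y[1]))
for n,b in (('scene',(361,148,380,196)),('side',(289,247,318,302))):
    p,d,m=S[n];P=cloud(m,d); Z=top(n,b,(5,150,60),(18,255,255))
    Q=P[(Z>0)]; Q=Q[(Q[:,2]>0.146)]; print(n,'tab',len(Q),np.median(Q,0),Q.min(0),Q.max(0))
    T=Q[Q[:,2]>0.177]; print('  top',len(T),T.mean(0) if len(T) else '')
# dock
for n,b in (('scene',(240,270,305,330)),('side',(295,150,350,185))):
    p,d,m=S[n];P=cloud(m,d)
    hsv=cv2.cvtColor(p,cv2.COLOR_RGB2HSV)
    W=top(n,b,(0,0,130),(180,60,255)); B=top(n,b,(108,100,30),(128,255,255))
    C=cv2.findContours(cv2.morphologyEx(W|B,cv2.MORPH_CLOSE,np.ones((3,3))),cv2.RETR_EXTERNAL,cv2.CHAIN_APPROX_NONE)[0]; c=max(C,key=cv2.contourArea)[:,0]
    G=np.array([onz(m,u,v,0.006)[:2] for u,v in c],np.float32); print(n,'plate',cv2.minAreaRect(G*1000))
    Q=P[B>0]; T=Q[(Q[:,2]>0.017)]; print('  wall tops',len(T),cv2.minAreaRect((T[:,:2]*1000).astype(np.float32)), T[:,2].mean())
    Q=P[W>0]; print('  floor', cv2.minAreaRect((Q[:,:2]*1000).astype(np.float32)),np.median(Q[:,2]))
E
```

```text
far keeper centroid (array([0.5027294 , 0.33128844, 0.15732485]), [0.00026143363146548894, 0.00026143363146556635])
near keeper centroid (array([0.59763214, 0.05533942, 0.15831993]), [0.00028387995734487835, 0.0002838799573450457])
dist 0.29181225082823825 centre [0.55018077 0.19331393] yaw 0.33124276992216944
scene tab 95 [0.53092514 0.25420505 0.16842726] [0.51634953 0.24582123 0.14637423] [0.54972192 0.26962356 0.18562952]
  top 25 [0.52953099 0.25698484 0.182613  ]
side tab 160 [0.5253705  0.26503007 0.1703613 ] [0.49435646 0.25142315 0.1462643 ] [0.53923877 0.33638248 0.18255532]
  top 58 [0.52656267 0.2614129  0.18023855]
scene plate ((618.7910766601562, -275.9144592285156), (99.86666870117188, 118.68802642822266), 70.56349182128906)
  wall tops 270 ((586.8325805664062, -266.249755859375), (75.97765350341797, 162.66957092285156), 71.90426635742188) 0.020977322044802797
  floor ((685.3012084960938, -286.5616760253906), (69.7617416381836, 364.869873046875), 64.911376953125) nan
side plate ((619.9822387695312, -280.6241149902344), (120.3677749633789, 125.75352478027344), 70.25843048095703)
  wall tops 112 ((621.2042236328125, -275.8128662109375), (78.5275650024414, 92.33507537841797), 69.34065246582031) 0.020912312280710863
  floor ((562.9092407226562, -241.30517578125), (120.78997802734375, 227.48931884765625), 50.896034240722656) nan
```

The close crops confirm it: the carrier with a peg through its window is orange, and its red keeper tip is at about (0.502, 0.331, 0.174). The stand yaw is about 0.331. I'll turn the tool to the stand's axes, rise, and close the fingers.

Request:
arm_command(rows=[[0, [0, -20, 0], -0.12], [0, [0, -20, 0], -0.12], [0, [0, -20, 0], -0.12], [0, [0, -20, 0], -0.12], [0, [0, -10, 0], -0.12], [0, [0, 0, 0], -0.12]], grip_force=40)

```text
clock: 0.65
tool_pos: [0.2365, 0.5775, 0.3219]
ee_rot: [-1.576, 0.006, 0.355]
ft_force: [0.1, -0.1, -0.7]
gripper_width: 0.012
```

Request:
arm_command(rows=[[0, [21, 0, -34], 0.024], [0, [21, 0, -34], 0], [0, [21, 0, -34], 0], [0, [21, 0, -34], 0], [0, [21, 0, -34], 0], [0, [21, 0, -34], 0], [0, [21, 0, -34], 0], [0, [21, 0, -34], 0], [0, [0, 0, 0], 0]])

```text
clock: 1.4
tool_pos: [0.494, 0.3704, 0.3211]
ee_rot: [-1.576, 0.007, 0.347]
ft_force: [0.3, 0.1, 0.9]
gripper_width: -0.0001
```

Run:
```python
from h import *
print(manip.read_state()['ee_rot'])
p,d,m=snap('wrist'); cv2.imwrite('pics/w1.png',p[...,::-1])
for X in [(0.499,.342,.174),(0.5276,.2592,.181),(0.601,.047,.174),(.5502,.1933,.135)]: print(np.round(proj(m,X)))
```

```text
[-1.5756442   0.00685982  0.34745167]
[291. 184.]
[205. 185.]
[ -7. 180.]
[161. 174.]
```

View pics/w1.png

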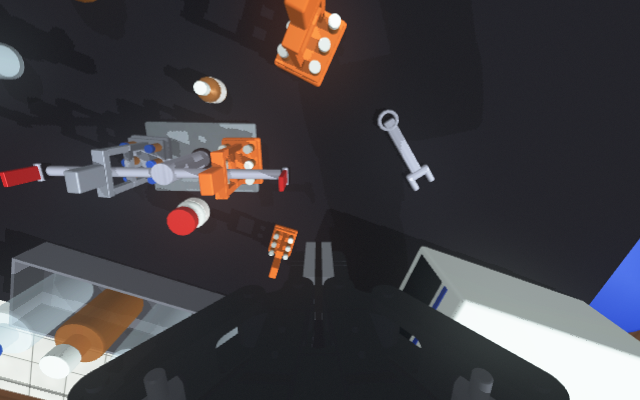

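Run:
```python
from h import *
p,d,m=load('wrist'); P=cloud(m,d); hsv=cv2.cvtColor(p,cv2.COLOR_RGB2HSV)
R=cv2.inRange(hsv,(0,150,60),(4,255,255))|cv2.inRange(hsv,(175,150,60),(180,255,255)); O=cv2.inRange(hsv,(5,150,60),(18,255,255))
for nm,M,b,zz in [('keep',R,(270,160,300,200),.168),('near',R,(0,150,60,200),.168),('tab',O,(190,150,240,205),.176)]:
    Z=np.zeros_like(M);x0,y0,x1,y1=b;Z[y0:y1,x0:x1]=M[y0:y1,x0:x1]
    Q=P[Z>0]; T=Q[Q[:,2]>zz]; v,u=np.nonzero(Z); print(nm,len(Q),Q[:,2].max(),'top',len(T),T.mean(0).round(4),T.min(0).round(4),T.max(0).round(4)); 
    v2,u2=np.nonzero((Z>0)&(P[...,2]>zz)); print(u2.min(),u2.max(),v2.min(),v2.max(), cv2.minAreaRect((T[:,:2]*1000).astype(np.float32)))
print(proj(m,(.5027,.3313,.174)))
print(np.array(m['R']),-np.array(m['R']).T@m['t'])
cv2.imwrite('pics/w1c.png',cv2.resize(p[130:230,130:310,::-1],None,fx=4,fy=4,interpolation=cv2.INTER_CUBIC))
```

```text
keep 136 0.1766499891922278 top 81 [0.5016 0.3316 0.1741] [0.4941 0.3273 0.168 ] [0.5098 0.3356 0.1766]
279 284 176 191 ((501.86212158203125, 331.6363830566406), (15.801737785339355, 4.810924530029297), 18.850725173950195)
near 586 0.17647372716774742 top 171 [0.5959 0.0583 0.1724] [0.5883 0.053  0.1681] [0.6039 0.0634 0.1765]
0 13 171 186 ((596.4459228515625, 58.161842346191406), (16.071123123168945, 7.322003364562988), 20.965938568115234)
tab 1425 nan top 345 [0.5259 0.2603 0.181 ] [0.5137 0.2505 0.1761] [0.5397 0.2694 0.1835]
199 215 172 195 ((526.6419677734375, 259.9443359375), (23.724048614501953, 14.052539825439453), 20.118057250976562)
(np.float64(280.6047252120083), np.float64(184.32691798879188))
[[-0.34082214  0.94011604 -0.00470213]
 [ 0.8971686   0.32673883  0.29720403]
 [ 0.28094264  0.09707511 -0.95480242]] [0.42120402 0.34503118 0.46491064]
```

View pics/w1c.png

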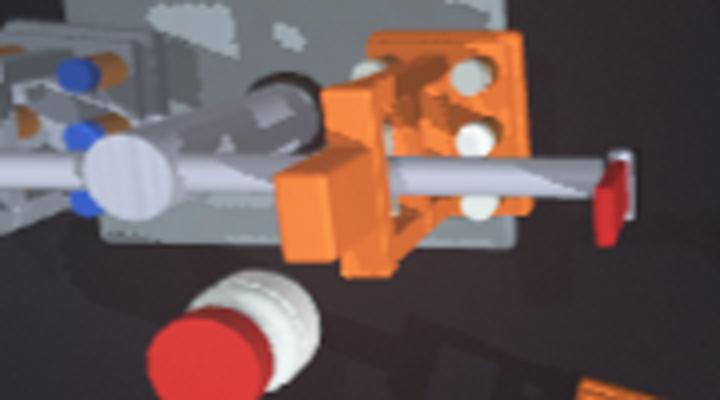

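Wrist view: the keeper's red paddle is at (282,184), giving (0.502, 0.332, 0.174). The tab top is at (207,184), giving (0.5266, 0.260, 0.181), with a 24x14 outline. Both agree with the two-view result. I'll descend beyond the tip.

Request:
arm_command(rows=[[0, [-5, 26, 6], 0.016], [0, [0, 26, 0], 0], [0, [0, 26, 0], 0], [0, [0, 26, 0], 0], [0, [0, 26, 0], 0], [0, [0, 20, 0], 0], [0, [0, 0, 0], 0]])

```text
clock: 2.03
tool_pos: [0.4804, 0.3785, 0.1665]
ee_rot: [-1.573, 0.005, 0.332]
ft_force: [-0.2, 0.1, -0.0]
gripper_width: 0.0
```

Request:
arm_command(rows=[[0, [5, 4, -12], 0], [0, [0, 0, -12], 0], [0, [0, 0, -10], 0], [0, [0, 0, -9], 0], [0, [0, 0, -9], 0]])

```text
clock: 2.45
tool_pos: [0.5023, 0.3308, 0.1655]
ee_rot: [-1.571, 0.003, 0.336]
ft_force: [-1.8, 4.0, -0.3]
gripper_width: 0.0001
```

Request:
arm_command(rows=[[0, [0, 6, 0], 0], [0, [0, 3, -7], 0], [0, [0, 0, -8], 0], [0, [0, 0, -8], 0], [0, [0, 0, 0], 0]])

```text
clock: 2.87
tool_pos: [0.5124, 0.3044, 0.1587]
ee_rot: [-1.571, -0.002, 0.333]
ft_force: [0.7, -0.2, -0.3]
gripper_width: -0.0
```

Run:
```python
from h import *
p,d,m=snap('side'); cv2.imwrite('pics/s2.png',cv2.resize(p[170:350,220:420,::-1],None,fx=3.5,fy=3.2,interpolation=cv2.INTER_CUBIC))
```

```text
(no output)
```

View pics/s2.png

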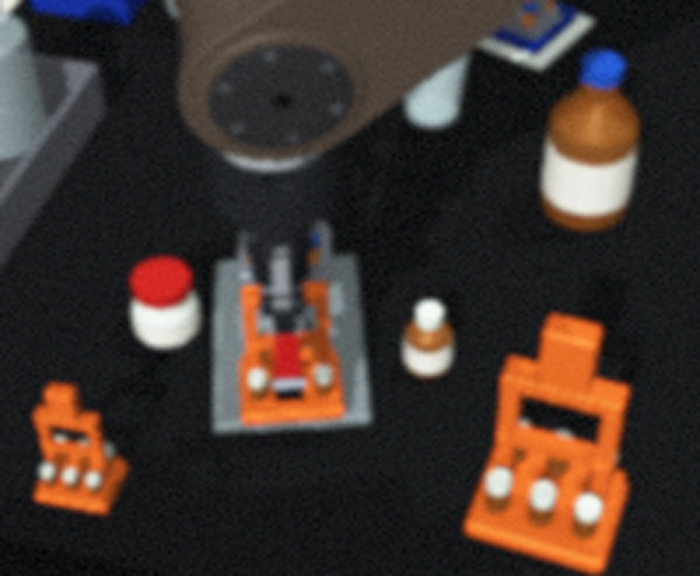

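The keeper is folded (red lies flat at crop (285,355)) and the force is back to zero. I'll rise, open, centre over the tab, and check.

Request:
arm_command(rows=[[0, [0, -25, 0], 0], [0, [0, -25, 0], 0], [60, [0, -25, 0], 0], [60, [0, -15, -12], 0], [60, [0, 0, -12], 0], [60, [-1, 0, -12], 0], [60, [0, 0, -10], 0], [60, [0, 0, 0], 0]])

```text
clock: 3.58
tool_pos: [0.5261, 0.2575, 0.2498]
ee_rot: [-1.572, 0.003, 0.334]
ft_force: [0.8, -1.0, -0.1]
gripper_width: 0.0602
```

Run:
```python
from h import *
p,d,m=snap('wrist'); cv2.imwrite('pics/w2.png',p[...,::-1])
q,_,ms=snap('scene'); cv2.imwrite('pics/s3.png',cv2.resize(q[110:250,290:420,::-1],None,fx=4,fy=4,interpolation=cv2.INTER_CUBIC))
P=cloud(m,d); hsv=cv2.cvtColor(p,cv2.COLOR_RGB2HSV)
O=(cv2.inRange(hsv,(4,130,50),(20,255,255))>0)&(P[...,2]>.174)&(P[...,2]<.19)&(np.hypot(P[...,0]-.527,P[...,1]-.26)<.03)
T=P[O]; print(len(T),T.mean(0),cv2.minAreaRect((T[:,:2]*1000).astype(np.float32)),manip.read_state()['tool_pos'],manip.read_state()['ee_rot'])
R=(cv2.inRange(hsv,(0,150,40),(4,255,255))>0)&(np.hypot(P[...,0]-.507,P[...,1]-.316)<.04); print('red',P[R].mean(0) if R.any() else None, P[R][:,2].max() if R.any() else '')
```

```text
523 [0.52574801 0.25871782 0.18110789] ((526.8561401367188, 259.1127624511719), (24.352802276611328, 13.629642486572266), 19.73724365234375) [0.52570102 0.25867387 0.2496335 ] [-1.57192186  0.00363137  0.3339185 ]
red [0.50890907 0.30982813 0.13874249] 0.14153779457765386
```

View pics/w2.png

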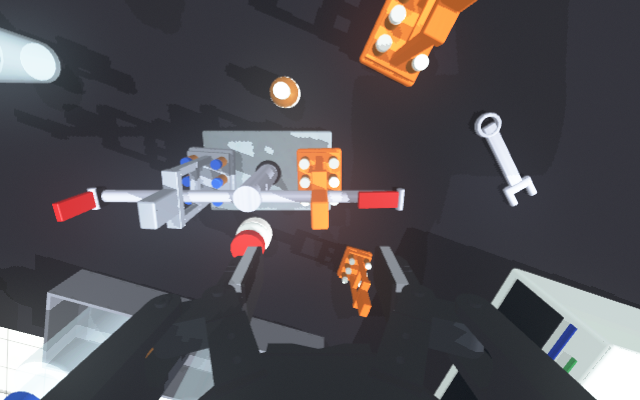

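View pics/s3.png

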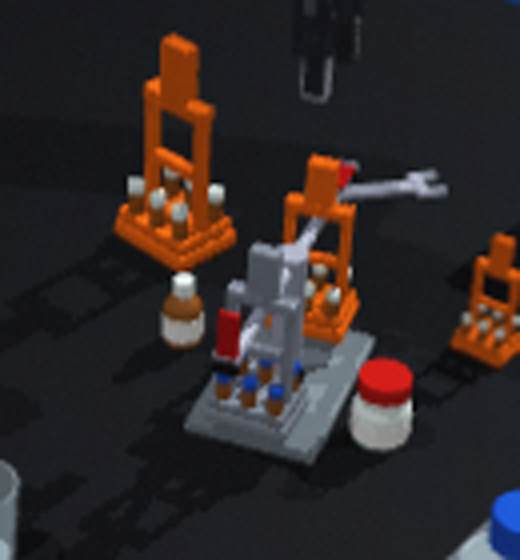

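Wrist view: the keeper is folded at (380,199), top at about 139 mm, and the other keeper still stands up (red at (75,206)). The tab is centred between the fingers to within 1–2 mm. I'll descend and grip.

Request:
arm_command(rows=[[50, [1, 20, 0], 0], [50, [0, 20, 0], 0], [50, [0, 20, 0], 0], [50, [0, 20, 0], 0], [50, [0, 14, 0], 0], [50, [0, 5, 0], 0], [50, [0, 0, 0], 0]])

```text
clock: 4.27
tool_pos: [0.5247, 0.2606, 0.1428]
ee_rot: [-1.571, 0.008, 0.334]
ft_force: [-0.3, 0.4, 0.6]
gripper_width: 0.0501
```

Request:
arm_command(rows=[[50, [1, -5, 0], 0], [50, [0, 0, 0], 0], [10, [0, 0, 0], 0], [10, [0, 0, 0], 0], [10, [0, 0, 0], 0], [10, [0, 0, 0], 0], [10, [0, 0, 0], 0], [10, [0, 0, 0], 0]], grip_force=60)

```text
clock: 4.93
tool_pos: [0.5267, 0.2619, 0.1517]
ee_rot: [-1.571, 0.004, 0.335]
ft_force: [0.6, 1.0, -1.8]
gripper_width: 0.0132
```

Gripped (13–14 mm). I'll lift 17 mm straight up.

Request:
arm_command(rows=[[10, [0, -6, 0], 0], [10, [0, -6, 0], 0], [10, [0, -5, 0], 0], [10, [0, 0, 0], 0]])

```text
clock: 5.27
tool_pos: [0.5266, 0.2618, 0.1702]
ee_rot: [-1.571, 0.005, 0.335]
ft_force: [1.1, 0.3, -1.2]
gripper_width: 0.0131
```

Run:
```python
from h import *
p,d,m=snap('side'); cv2.imwrite('pics/s4.png',cv2.resize(p[170:350,220:420,::-1],None,fx=3.5,fy=3.2,interpolation=cv2.INTER_CUBIC))
print(manip.read_state()['tool_pos'])
```

```text
[0.52643956 0.2617933  0.16980568]
```

View pics/s4.png

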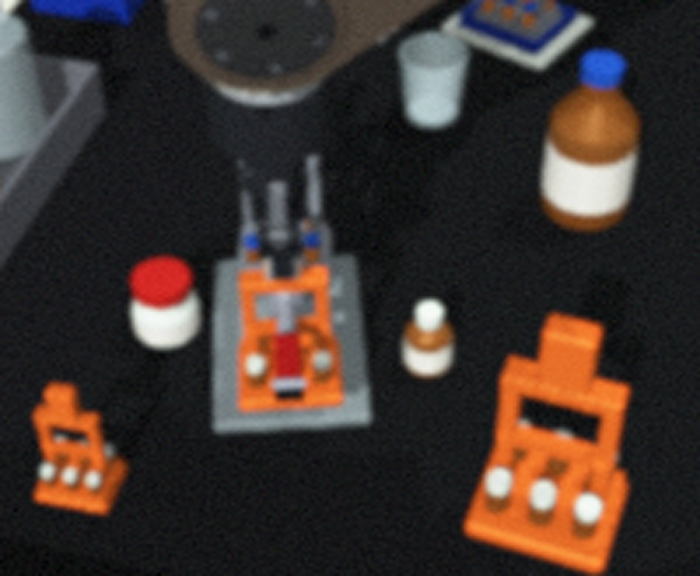

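Request:
arm_command(rows=[[10, [0, 0, 10], 0], [10, [0, 0, 12], 0], [10, [0, 0, 12], 0], [10, [0, 0, 12], 0]])

```text
clock: 5.65
tool_pos: [0.5105, 0.3074, 0.1697]
ee_rot: [-1.571, 0.005, 0.332]
ft_force: [-0.1, -0.0, -1.5]
gripper_width: 0.0135
```

Request:
arm_command(rows=[[10, [0, 0, 12], 0], [10, [0, 0, 14], 0], [10, [0, 0, 14], 0], [10, [0, 0, 14], 0], [10, [0, 0, 14], 0], [10, [0, 0, 14], 0], [10, [0, 0, 8], 0], [10, [0, 0, 0], 0]])

```text
clock: 6.32
tool_pos: [0.4733, 0.407, 0.1681]
ee_rot: [-1.571, 0.007, 0.339]
ft_force: [0.4, -0.2, -2.3]
gripper_width: 0.0126
```

Run:
```python
from h import *
p,d,m=snap('side'); cv2.imwrite('pics/s5.png',cv2.resize(p[170:350,220:420,::-1],None,fx=3.5,fy=3.2,interpolation=cv2.INTER_CUBIC))
q,_,ms=snap('scene'); cv2.imwrite('pics/s6.png',cv2.resize(q[110:250,290:420,::-1],None,fx=4,fy=4,interpolation=cv2.INTER_CUBIC))
```

```text
(no output)
```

View pics/s5.png

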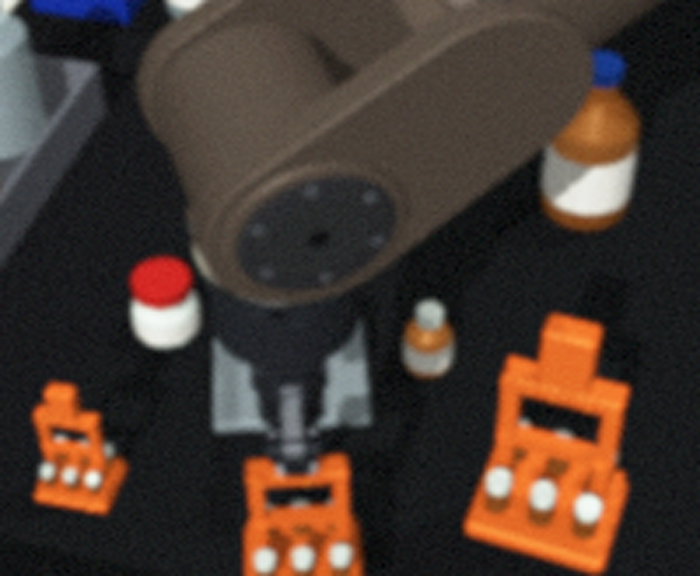

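View pics/s6.png

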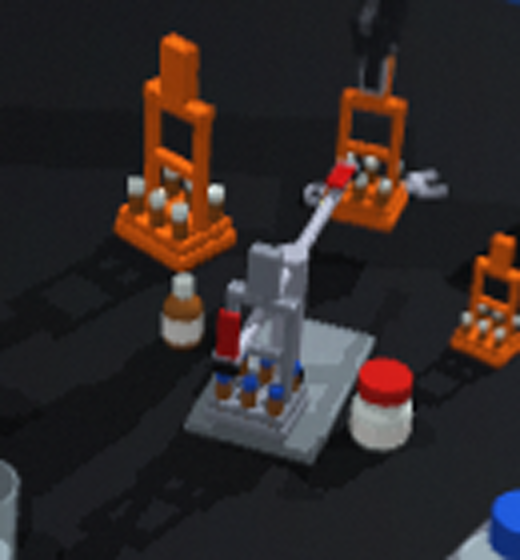

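Off the peg, hanging upright. Now I'll rise well above everything and turn to the dock's yaw of about -0.34.

Request:
arm_command(rows=[[10, [0, -20, 0], 0], [10, [0, -28, 0], 0], [10, [0, -28, 0], 0.1], [10, [0, -28, 0], 0.1], [10, [0, -28, 0], 0.1], [10, [0, -28, 0], 0.1], [10, [0, -24, 0], 0.1], [10, [0, -8, 0], 0.1], [10, [0, 0, 0], 0.06], [10, [0, 0, 0], 0]])

```text
clock: 7.25
tool_pos: [0.4778, 0.3987, 0.3687]
ee_rot: [-1.581, 0.007, -0.361]
ft_force: [-0.5, -0.7, -1.9]
gripper_width: 0.0126
```

Request:
arm_command(rows=[[10, [15, 0, -20], 0], [10, [25, 0, -32], 0], [10, [25, 0, -32], 0], [10, [25, 0, -32], 0], [10, [25, 0, -32], 0], [10, [25, 0, -32], 0], [10, [25, 0, -32], 0], [10, [25, 0, -32], 0], [10, [25, 0, -32], 0], [10, [25, 0, -32], 0]])

```text
clock: 8.08
tool_pos: [0.5959, 0.0186, 0.3655]
ee_rot: [-1.583, 0.013, -0.332]
ft_force: [0.6, 1.0, -1.5]
gripper_width: 0.0132
```

Request:
arm_command(rows=[[10, [24, 0, -32], 0], [10, [24, 0, -32], 0], [10, [24, 0, -32], 0], [10, [24, 0, -32], 0], [10, [24, 0, -32], 0], [10, [24, 0, -32], 0], [10, [22, 0, -32], 0], [10, [15, 0, -24], 0], [10, [8, 0, -12], 0], [10, [0, 0, 0], 0], [10, [0, 0, 0], 0]])

```text
clock: 9.0
tool_pos: [0.6874, -0.3159, 0.3552]
ee_rot: [-1.584, 0.027, -0.321]
ft_force: [0.1, 0.6, -2.0]
gripper_width: 0.0131
```

Run:
```python
from h import *
print(manip.read_state()['tool_pos'],manip.read_state()['ee_rot'])
p,d,m=snap('wrist'); cv2.imwrite('pics/w3.png',p[...,::-1])
```

```text
[ 0.68736228 -0.3158889   0.35520283] [-1.58388494  0.02743381 -0.32059179]
```

View pics/w3.png

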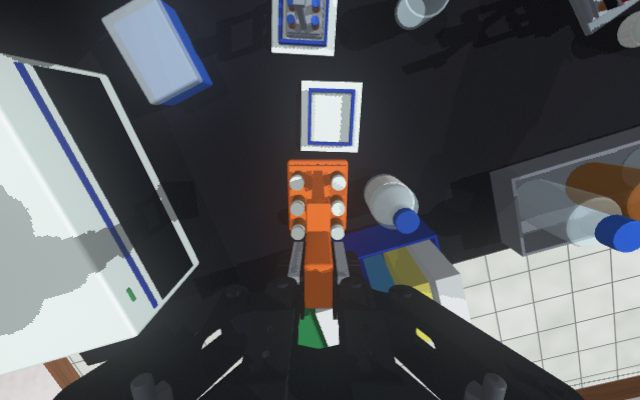

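The wrist view shows the empty dock at (331,117), clear of the held carrier, which is gripped straight. I'll measure its centre and yaw.

Run:
```python
from h import *
p,d,m=load('wrist'); P=cloud(m,d); hsv=cv2.cvtColor(p,cv2.COLOR_RGB2HSV)
b=(290,70,370,160)
def box(M): 
    Z=np.zeros_like(M);x0,y0,x1,y1=b;Z[y0:y1,x0:x1]=M[y0:y1,x0:x1];return Z
B=box(cv2.inRange(hsv,(108,90,40),(128,255,255))); A=box(cv2.inRange(hsv,(0,0,100),(180,70,255)))
c=max(cv2.findContours(A|B,cv2.RETR_EXTERNAL,cv2.CHAIN_APPROX_NONE)[0],key=cv2.contourArea)[:,0]
pr=lambda c,z:cv2.minAreaRect(np.array([onz(m,u,v,z)[:2]*1000 for u,v in c],np.float32))
print('plate',pr(c,.006))
for u,v in [(304,84),(360,84),(330,150)]: print(P[v,u])
T=P[(B>0)&(P[...,2]>.016)]; print('walltops',len(T),T[:,2].mean(),cv2.minAreaRect((T[:,:2]*1000).astype(np.float32)))
W=P[(A>0)&(P[...,2]<.012)]; print('white depth',cv2.minAreaRect((W[:,:2]*1000).astype(np.float32)),np.median(W[:,2]))
# carrier: underside/base points, tilt
O=(cv2.inRange(hsv,(3,120,40),(22,255,255))>0); O[:150]=0; O[310:]=0;O[:,:280]=0;O[:,355:]=0
Q=P[O]; 
for lo,hi in [(.2,.235),(.235,.25),(.33,.36),(.36,.40)]:
    T=Q[(Q[:,2]>lo)&(Q[:,2]<hi)]
    if len(T)>5: print('car',lo,len(T),T.mean(0).round(4),cv2.minAreaRect((T[:,:2]*1000).astype(np.float32)))
```

```text
plate ((618.989990234375, -276.71905517578125), (99.44083404541016, 113.00804901123047), 69.95118713378906)
[ 0.55692922 -0.30132528  0.00604588]
[ 0.58551461 -0.21589463  0.00724181]
[ 0.67040001 -0.29346587  0.00690957]
walltops 575 0.02068774338684221 ((619.5399780273438, -276.90087890625), (72.92117309570312, 87.81744384765625), 69.71566009521484)
white depth ((618.7967529296875, -276.45166015625), (100.49522399902344, 113.74602508544922), 69.89979553222656) 0.006715047181070624
car 0.2 15 [ 0.6449 -0.3222  0.2342] ((644.9857177734375, -322.17047119140625), (14.889155387878418, 0.2591123580932617), 71.5333023071289)
car 0.235 695 [ 0.6688 -0.3098  0.2429] ((682.6504516601562, -316.3216552734375), (56.15633773803711, 68.09111022949219), 71.40022277832031)
car 0.33 1046 [ 0.6687 -0.3097  0.3469] ((668.486328125, -309.69207763671875), (13.862370491027832, 18.96481704711914), 71.97674560546875)
car 0.36 1930 [ 0.6833 -0.3142  0.3815] ((687.1968383789062, -315.0655517578125), (14.064340591430664, 24.80655288696289), 74.63593292236328)
```

Request:
arm_command(rows=[[10, [-16, 0, 4], 0.015], [10, [-18, 0, 4], 0.015], [10, [-18, 0, 4], 0], [10, [-16, 0, 4], 0], [10, [-5, 0, 1], 0], [10, [0, 0, 0], 0], [10, [0, 0, 0], 0]])

```text
clock: 9.63
tool_pos: [0.6202, -0.2667, 0.3569]
ee_rot: [-1.584, 0.029, -0.34]
ft_force: [-0.3, 0.0, -1.9]
gripper_width: 0.0132
```

Request:
arm_command(rows=[[10, [2, 15, -9], 0], [10, [0, 25, 0], 0], [10, [0, 25, 0], 0], [10, [0, 25, 0], 0], [10, [0, 25, 0], 0], [10, [0, 20, 0], 0], [10, [0, 10, 0], 0], [10, [0, 0, 0], 0], [10, [0, 0, 0], 0]])

```text
clock: 10.38
tool_pos: [0.6213, -0.2781, 0.2073]
ee_rot: [-1.585, 0.021, -0.335]
ft_force: [0.0, -0.4, -1.5]
gripper_width: 0.0131
```

```bash
cat > meas.py <<'E'
from h import *
import sys
print(manip.read_state()['tool_pos'],manip.read_state()['ee_rot'])
z0=manip.read_state()['tool_pos'][2]-.1267
for n in ['scene','side','wrist']:
    p,d,m=snap(n); P=cloud(m,d); hsv=cv2.cvtColor(p,cv2.COLOR_RGB2HSV)
    O=(cv2.inRange(hsv,(3,120,40),(22,255,255))>0)&(np.hypot(P[...,0]-.62,P[...,1]+.28)<.08)
    Q=P[O]; print(n,len(Q),Q[:,2].min() if len(Q) else '')
    for lo,hi in [(.002,.018),(.142,.162)]:
        T=Q[(Q[:,2]>z0+lo)&(Q[:,2]<z0+hi)]
        if len(T)>8: print('  z+',lo,len(T),cv2.minAreaRect((T[:,:2]*1000).astype(np.float32)),T[:,2].max())
    X=(.62,-.28,.06); u,v=map(int,proj(m,X))
    k=sys.argv[1]
    if n!='wrist':
        y0,x0=max(v-70,0),max(u-70,0); cv2.imwrite(f'pics/{k}_{n}.png',cv2.resize(p[y0:y0+140,x0:x0+140,::-1],None,fx=4,fy=4,interpolation=cv2.INTER_CUBIC))
    else: cv2.imwrite(f'pics/{k}_{n}.png',p[...,::-1])
E
python3 meas.py a
```

```text
[ 0.62129104 -0.27813845  0.20730904] [-1.58458416  0.02149423 -0.33514026]
scene 772 0.0006908034196489073
  z+ 0.002 135 ((627.2271118164062, -300.18829345703125), (82.8353500366211, 42.93046569824219), 18.971580505371094) 0.09855135793471073
  z+ 0.142 65 ((625.7677001953125, -276.8830261230469), (12.73816204071045, 24.384801864624023), 54.48112487792969) 0.24260227916107283
side 520 0.0019739300419560945
  z+ 0.002 107 ((612.731201171875, -260.67034912109375), (83.83020782470703, 43.693912506103516), 17.240514755249023) 0.09856746225726554
  z+ 0.142 22 ((610.9522705078125, -277.20672607421875), (9.40735149383545, 17.805252075195312), 14.833902359008789) 0.23950696581878925
wrist 5332 -0.0006957737644199602
  z+ 0.002 483 ((617.2055053710938, -279.0709533691406), (56.00553512573242, 67.80253601074219), 71.03093719482422) 0.09699848233493424
  z+ 0.142 1710 ((621.4985961914062, -277.53778076171875), (13.820713996887207, 25.436622619628906), 72.71853637695312) 0.24252906132665142
```

View pics/a_scene.png

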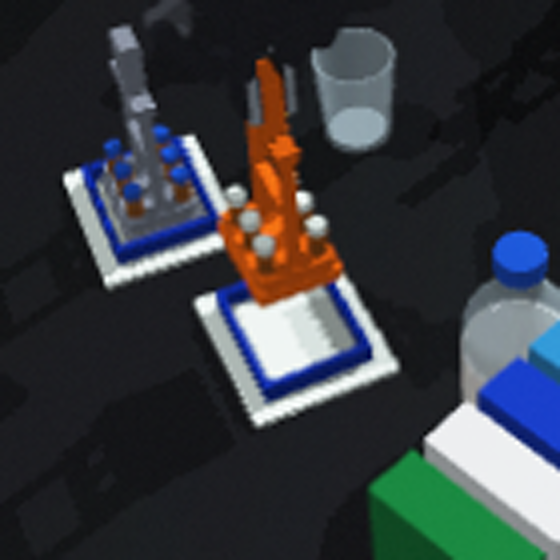

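View pics/a_wrist.png

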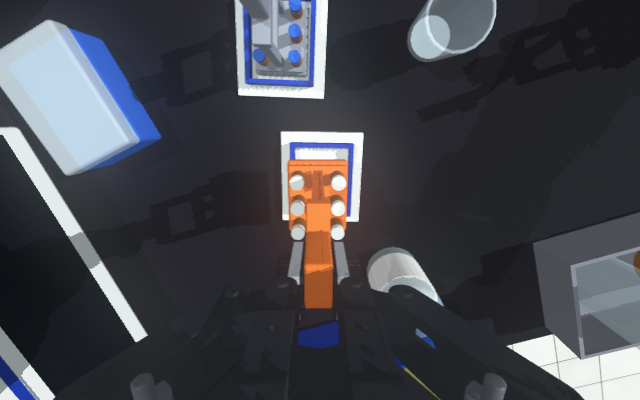

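Request:
arm_command(rows=[[10, [2, 8, 2], 0.015], [10, [1, 12, 2], 0], [10, [0, 12, 0], 0], [10, [0, 10, 0], 0], [10, [0, 6, 0], 0], [10, [0, 0, 0], 0], [10, [0, 0, 0], 0]])

```text
clock: 11.12
tool_pos: [0.6256, -0.2757, 0.1578]
ee_rot: [-1.586, 0.015, -0.352]
ft_force: [1.0, 0.3, -2.2]
gripper_width: 0.0132
```

```bash
python3 meas.py b
```

```text
[ 0.62561893 -0.27572508  0.15781074] [-1.58585522  0.01528284 -0.35168787]
scene 725 -0.002513759467754679
  z+ 0.002 131 ((631.419189453125, -297.72296142578125), (84.03618621826172, 43.02079391479492), 17.492286682128906) 0.0490543167605431
  z+ 0.142 64 ((630.0405883789062, -274.3549499511719), (13.305646896362305, 26.16074562072754), 55.36296081542969) 0.19217452287989628
side 497 -0.0003827404390557676
  z+ 0.002 100 ((616.5316162109375, -258.86529541015625), (82.88740539550781, 45.346397399902344), 19.906572341918945) 0.04855402489786338
  z+ 0.142 14 ((616.533447265625, -274.4144287109375), (16.72958755493164, 5.3515625), 87.90943908691406) 0.1920949797323496
wrist 5269 -0.00011200047832151902
  z+ 0.002 489 ((621.9991455078125, -277.00274658203125), (55.63410949707031, 67.58335876464844), 69.88098907470703) 0.04901129182950883
  z+ 0.142 1703 ((625.5753173828125, -275.4366455078125), (13.858933448791504, 25.12875747680664), 69.24564361572266) 0.19288309648056848
```

View pics/b_scene.png

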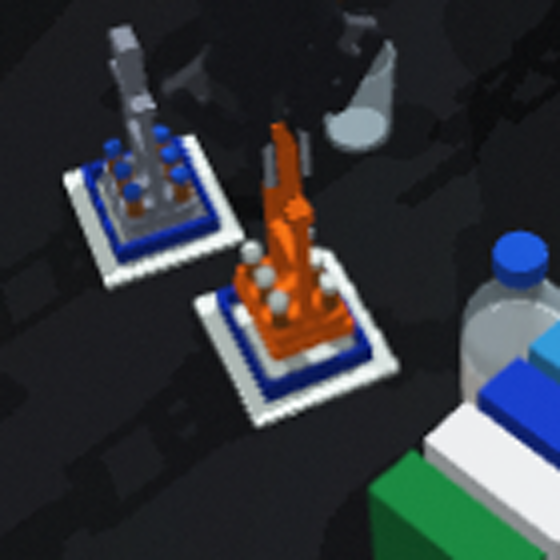

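View pics/b_wrist.png

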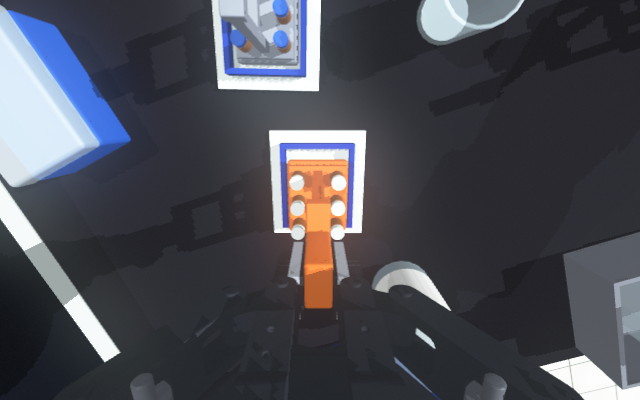

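View pics/b_side.png

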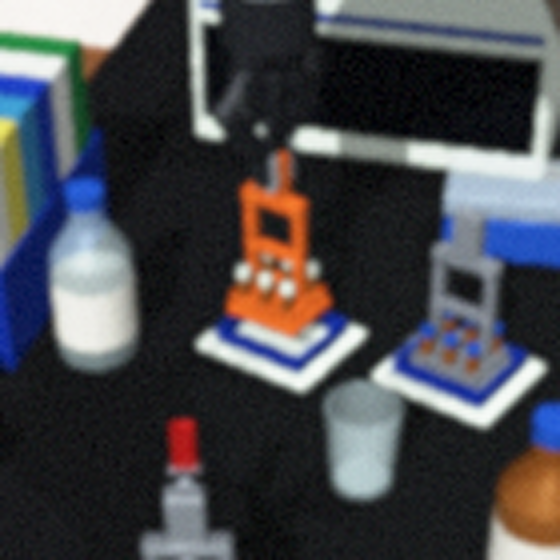

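The carrier is over the dock, aligned in yaw and about 3 mm too far in x. I'll correct that and lower slowly.

Request:
arm_command(rows=[[10, [-2.5, 0, 0], 0], [10, [0, 5, 0], 0], [10, [0, 5, 0], 0], [10, [0, 5, 0], 0], [10, [0, 0, 0], 0]])

```text
clock: 11.68
tool_pos: [0.6234, -0.2754, 0.1441]
ee_rot: [-1.587, 0.011, -0.352]
ft_force: [-0.5, 0.2, -1.5]
gripper_width: 0.0129
```

Request:
arm_command(rows=[[10, [0, 3, 0], 0], [10, [0, 3, 0], 0], [10, [0, 2, 0], 0], [10, [0, 0, 0], 0]])

```text
clock: 12.02
tool_pos: [0.6232, -0.2755, 0.1347]
ee_rot: [-1.586, 0.012, -0.352]
ft_force: [-0.1, 0.0, -1.4]
gripper_width: 0.0129
```

```bash
python3 meas.py c
```

```text
[ 0.62316618 -0.27548011  0.13472068] [-1.58640254  0.01165639 -0.3518774 ]
scene 653 0.0025702950328719528
  z+ 0.002 101 ((623.8681640625, -295.023193359375), (86.14016723632812, 43.7248649597168), 12.227625846862793) 0.025825869802458247
  z+ 0.142 64 ((626.8991088867188, -273.7518005371094), (13.503746032714844, 26.88865089416504), 54.44305419921875) 0.16997940208026818
side 441 0.0005813941575994382
  z+ 0.002 67 ((614.39208984375, -258.8974914550781), (80.01874542236328, 45.68288803100586), 20.676939010620117) 0.025897949490286638
  z+ 0.142 16 ((615.2587280273438, -274.49810791015625), (6.466248512268066, 16.172945022583008), 14.823491096496582) 0.16739192496629599
wrist 5180 0.005469595967025526
  z+ 0.002 459 ((619.9419555664062, -277.27532958984375), (55.19403076171875, 67.6858139038086), 69.88961791992188) 0.024023134914848594
  z+ 0.142 1702 ((623.1341552734375, -275.0640563964844), (13.585698127746582, 24.916820526123047), 69.24323272705078) 0.1699305517567204
```

View pics/c_wrist.png

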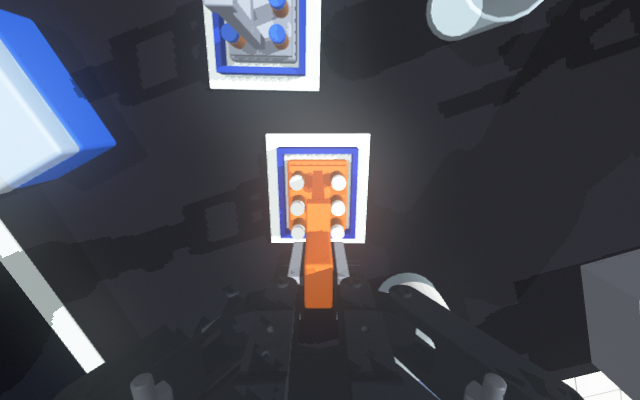

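Request:
arm_command(rows=[[10, [-0.7, 1.5, 0], 0], [10, [0, 1.5, 0], 0], [10, [0, 0, 0], 0]])

```text
clock: 12.42
tool_pos: [0.6229, -0.2755, 0.133]
ee_rot: [-1.587, 0.009, -0.352]
ft_force: [0.4, -0.4, -2.9]
gripper_width: 0.013
```

Request:
arm_command(rows=[[10, [0, 1.5, 0], 0], [10, [0, 1.5, 0], 0], [10, [0, 0, 0], 0]])

```text
clock: 12.67
tool_pos: [0.6232, -0.2762, 0.1334]
ee_rot: [-1.588, 0.006, -0.352]
ft_force: [1.1, 0.3, -1.8]
gripper_width: 0.013
```

Request:
arm_command(rows=[[10, [0, 3, 0], 0], [10, [0, 3, 0], 0], [10, [0, 0, 0], 0]])

```text
clock: 12.92
tool_pos: [0.6243, -0.2779, 0.1334]
ee_rot: [-1.59, -0.001, -0.352]
ft_force: [-0.3, 1.4, -2.3]
gripper_width: 0.0129
```

```bash
python3 meas.py d
```

```text
[ 0.62428249 -0.27788904  0.13342891] [-1.59040596e+00 -1.11968433e-03 -3.51516396e-01]
scene 643 0.0005695212110599533
  z+ 0.002 80 ((619.716552734375, -277.7026672363281), (57.36864471435547, 77.41514587402344), 71.0264892578125) 0.02470357597590571
  z+ 0.142 63 ((627.0342407226562, -276.04681396484375), (13.365825653076172, 27.993419647216797), 59.953575134277344) 0.16814908144155494
side 450 0.00223227839969791
  z+ 0.002 64 ((619.6535034179688, -263.267333984375), (80.19502258300781, 50.76424789428711), 11.090960502624512) 0.02450097122174673
  z+ 0.142 15 ((615.6005249023438, -275.8614196777344), (6.479242324829102, 17.388580322265625), 15.043275833129883) 0.1663722764443928
wrist 5227 0.0058038532414131936
  z+ 0.002 511 ((621.3312377929688, -279.099853515625), (54.990535736083984, 67.28307342529297), 69.88948059082031) 0.024720376992084854
  z+ 0.142 1679 ((623.818359375, -276.6539611816406), (13.67655086517334, 24.778715133666992), 71.4500503540039) 0.1681150010158368
```

View pics/d_scene.png

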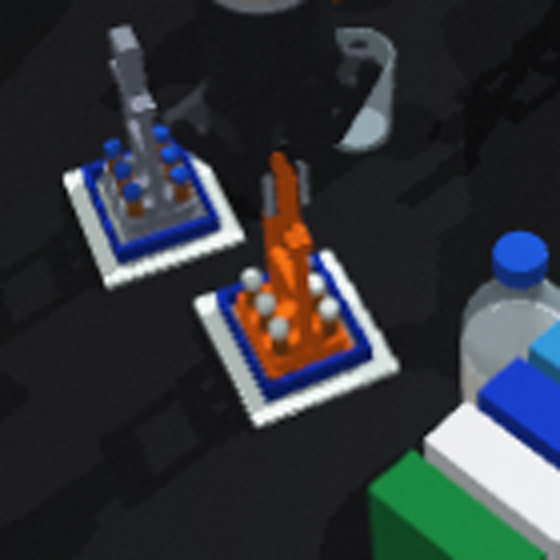

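View pics/d_side.png

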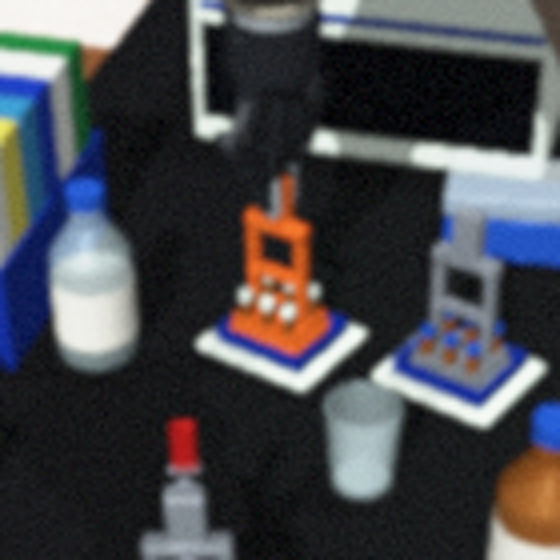

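Run:
```python
from h import *
for n in ['scene','side','wrist']:
    p,d,m=load(n);P=cloud(m,d)
    # resident approx centre, orange centre: top tab heights
    for nm,c in [('res',(.465,-.270)),('car',(.624,-.2767))]:
        M=(np.hypot(P[...,0]-c[0],P[...,1]-c[1])<.03)&(P[...,2]>.12)&(P[...,2]<.185)
        hs=cv2.cvtColor(p,cv2.COLOR_RGB2HSV)
        if nm=='car': M&=(cv2.inRange(hs,(3,120,40),(22,255,255))>0)
        Q=P[M]; print(n,nm,len(Q), np.percentile(Q[:,2],[50,90,97,100]).round(4) if len(Q) else '', Q.mean(0).round(3) if len(Q) else '')
```

```text
scene res 143 [0.1453 0.1644 0.1657 0.1675] [ 0.472 -0.271  0.144]
scene car 151 [0.1406 0.1654 0.1668 0.1835] [ 0.635 -0.282  0.143]
side res 141 [0.14   0.1633 0.1649 0.1661] [ 0.464 -0.263  0.141]
side car 79 [0.126  0.1613 0.1654 0.1664] [ 0.619 -0.273  0.134]
wrist res 40 [0.1207 0.1218 0.1221 0.1222] [ 0.489 -0.277  0.121]
wrist car 2854 [0.1575 0.1636 0.1641 0.1681] [ 0.615 -0.274  0.148]
```

The tab top is within 1 mm of the resident's seated height, so it is down. I'll release.

Request:
arm_command(rows=[[20, [0, 0, 0], 0], [30, [0, 0, 0], 0], [40, [0, 0, 0], 0], [40, [0, 0, 0], 0]])

```text
clock: 13.4
tool_pos: [0.6245, -0.2776, 0.1312]
ee_rot: [-1.59, 0.0, -0.351]
ft_force: [-0.6, -0.3, -0.4]
gripper_width: 0.04
```

```bash
python3 meas.py e
```

```text
[ 0.6245167  -0.27760284  0.13121748] [-1.58984010e+00  2.21751591e-04 -3.51340904e-01]
scene 658 0.0037538532559637907
  z+ 0.002 68 ((618.8685302734375, -275.88946533203125), (58.344207763671875, 77.43603515625), 69.66278839111328) 0.02232967543339721
  z+ 0.142 80 ((624.1442260742188, -281.2492980957031), (14.0447998046875, 24.59687042236328), 68.61888885498047) 0.16616172203923515
side 452 0.0021334546364039694
  z+ 0.002 54 ((623.5035400390625, -266.45916748046875), (82.80291748046875, 46.29195785522461), 2.96012806892395) 0.02221575087688659
  z+ 0.142 42 ((620.326416015625, -285.5986022949219), (17.747621536254883, 35.063514709472656), 1.5441858768463135) 0.1655293783592731
wrist 5324 -0.0004385198026505695
  z+ 0.002 471 ((621.4077758789062, -279.7286376953125), (56.162174224853516, 68.26128387451172), 69.86176300048828) 0.022369756250674958
  z+ 0.142 1758 ((622.1669921875, -279.32476806640625), (13.93235969543457, 24.59950828552246), 68.7914047241211) 0.16414445771309716
```

View pics/e_wrist.png

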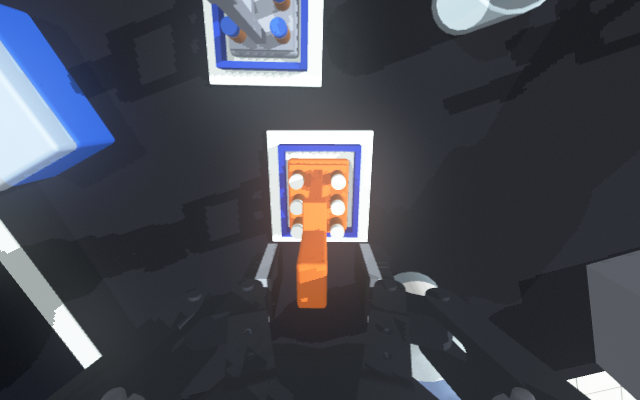

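Released: the base is about 4 mm from the dock centre, upright, with the tab clear of both fingers. I'll retreat straight up and check.

Request:
arm_command(rows=[[44, [0, -10, 0], 0], [44, [0, -20, 0], 0], [44, [0, -25, 0], 0], [44, [0, -30, 0], 0], [44, [0, -35, 0], 0], [44, [0, -35, 0], 0], [44, [25, -10, 0], 0], [44, [25, 0, 0], 0], [44, [20, 0, 0], 0], [44, [0, 0, 0], 0], [44, [0, 0, 0], 0]])

```text
clock: 14.47
tool_pos: [0.6924, -0.2984, 0.3143]
ee_rot: [-1.59, -0.005, -0.351]
ft_force: [0.3, 0.6, -0.2]
gripper_width: 0.0441
```

Run:
```python
from h import *
print(manip.read_state()['tool_pos'],manip.read_state()['ft_force'])
p,d,m=snap('wrist'); cv2.imwrite('pics/f_wrist.png',p[...,::-1]); P=cloud(m,d); hs=cv2.cvtColor(p,cv2.COLOR_RGB2HSV)
O=(cv2.inRange(hs,(3,120,40),(22,255,255))>0)&(np.hypot(P[...,0]-.62,P[...,1]+.28)<.08)
for lo,hi in [(.01,.024),(.154,.175)]:
    T=P[O&(P[...,2]>lo)&(P[...,2]<hi)]; print(len(T),T[:,2].mean(),cv2.minAreaRect((T[:,:2]*1000).astype(np.float32)))
B=(cv2.inRange(hs,(108,90,40),(128,255,255))>0)&(P[...,2]>.016)&(P[...,2]<.026)&(np.hypot(P[...,0]-.62,P[...,1]+.28)<.075); T=P[B]
print('walls',len(T),cv2.minAreaRect((T[:,:2]*1000).astype(np.float32)))
A=(cv2.inRange(hs,(0,0,100),(180,70,255))>0)&(P[...,2]<.012)&(np.hypot(P[...,0]-.62,P[...,1]+.28)<.085); T=P[A]; print('plate',cv2.minAreaRect((T[:,:2]*1000).astype(np.float32)))
for n in ['scene','side']:
    q,_,_=snap(n); cv2.imwrite(f'pics/f_{n}.png',cv2.resize(q[...,::-1],(800,500)))
```

```text
[ 0.69241949 -0.29837449  0.31427888] [ 0.29164691  0.55183046 -0.19011088]
173 0.018060655509270548 ((623.3475341796875, -279.84930419921875), (54.2840690612793, 70.36858367919922), 70.86103057861328)
346 0.1624791167949818 ((622.8579711914062, -279.2524719238281), (13.909194946289062, 22.95449447631836), 70.13853454589844)
walls 667 ((619.4573974609375, -276.96466064453125), (73.17680358886719, 86.4620590209961), 69.92341613769531)
plate ((618.86572265625, -276.7975769042969), (100.69847106933594, 113.39659881591797), 69.90003967285156)
```

View pics/f_wrist.png

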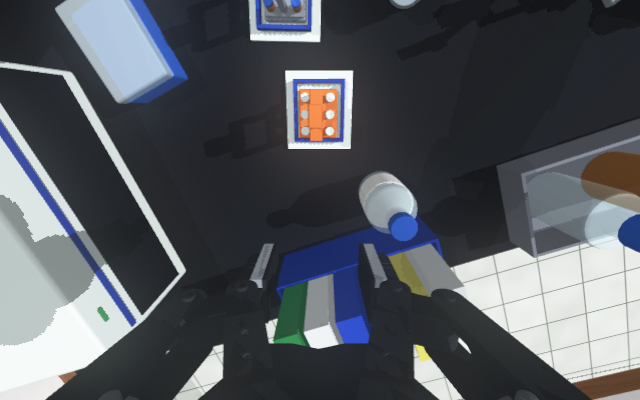

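View pics/f_scene.png

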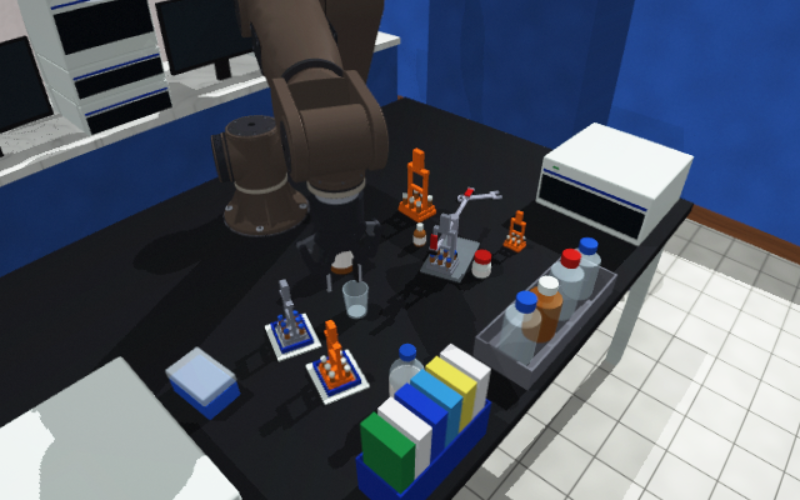

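View pics/f_side.png

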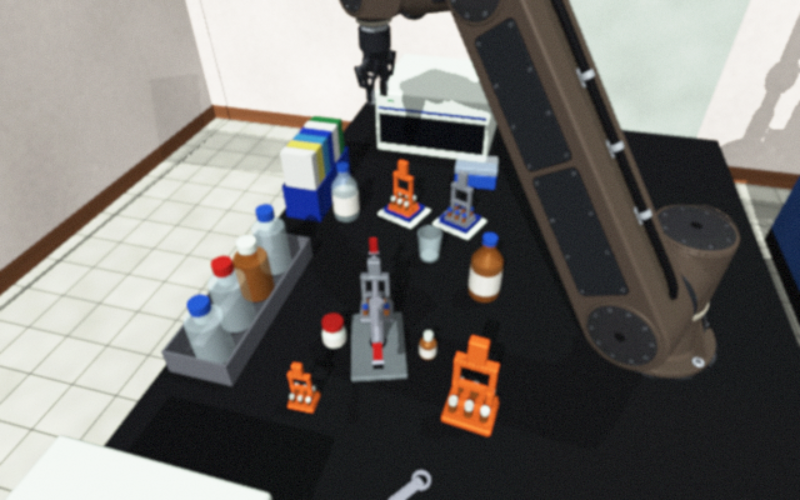

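The final views show the orange carrier seated in the dock (wrist (318,115), scene (335,365), side (404,195)). The other keeper is still up and the bystanders are at their original pixels. I'll hand in.

```bash
python3 -c "
from workcell import manip
print(manip.close_job())"
```

```text
the job is handed in; nothing more can be done
None
```

The orange carrier is off its peg, seated in the empty blue-walled dock and released, and the job was handed in after about 15 s of robot time. The interface gave no verdict.

I pushed the red keeper on the carrier's peg inward until it snapped flat. Then I gripped the carrier's tab, raised it about 18 mm, slid it off the tip, carried it high over the bench and lowered it into the dock.

**Seating:** in the last wrist view the base top was at 18 mm and the tab top at 162 mm, which matches a fully seated carrier. It stood upright to about 0.01 rad and was in line with the dock to about 0.02 rad.

**Centring:** the carrier sits about 4–5 mm from the dock centre, close to the +x wall. That is inside the 8 mm limit but not centred, because it slid slightly while being pressed down.

**Everything else:** the other keeper was still upright, and the grey carriers and bystanders looked unmoved in the scene and side pictures. I checked those by eye only. The amber bottle was partly hidden by the arm in the scene view, but stood in place in the side view.

**Disagreement:** the force reading did not rise clearly when the carrier touched the dock floor. I took it as down because the tool stopped descending and the tab was level with the other docked carrier's, and the checks after release confirmed it.

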